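# Set the bleed screw on the leak unit

## Robot

A 6-joint arm with a two-finger parallel gripper is mounted at the origin on the work surface. World frame = base frame: x ahead of the robot, y to its left, z up, the work surface at z = 0. Lengths are in m, angles in degrees, forces in N, time in s.
With the tool pointing down it reaches from about 0.325 to 0.925 m from the base axis. Payload 3.1 kg.
Tool frame: the origin (TCP) lies on the centre line of the jaws, within the pads' length; the fingertips stand 14 mm ahead of it and the grasp point (between the pads) lies 5 mm behind it; z points along the fingers, y is the line along which they close (so a half turn about z gives the same grasp; the last joint's range is limited). The gripper opens to 85 mm and grips with 20 to 120 N. Pads are 22 mm wide; open, the fingers measure 114 mm over their backs; the gripper's body (76 mm by 85 mm) begins 54 mm behind the grasp point. The pads swing forward as they close: fully open they stand 13 mm farther back than shut.
Start: joints at [61.18, 12.427, 92.441, -0, 75.132, -6.429], TCP at [0.238, 0.578, 0.245] pointing down, gripper open.
Joint ranges: [-157.48, 157.48], [-44.54, 120.13], [17.64, 146.25], [-64.5, 244.5], [7.68, 150.69], [-147.95, 147.95]. Speed limits (degrees/s): [159.86, 159.86, 180, 180, 180, 180].

## Interface

Orientations are given as [roll, pitch, yaw] about the fixed x, y, z axes, in that order (R = Rz(yaw) Ry(pitch) Rx(roll)).
In Python, from workcell import observe, imaging, order gives the robot as it stands.
- The arm moves only by the tool apply_moves, never from a script. Its arguments are lists of equal length, an entry for each row: "delta_pos": the shift along the world's x, y, z in mm, a list of three; "rotation": the turn, a rotation vector about the world's x, y, z in rad, a list of three; "grip": the finger opening in mm, from 0 to 85.4. A call has exactly 5 rows; each row shifts and turns the commanded pose from where the row before left it; what a row does not reach is not made up. A row lasts 1/8 s, in which the tool goes at most 62.5 mm and 10.7 degrees, less where a joint would pass 70% of its speed; a pose out of reach is approached as far as the arm can. A call is refused whole if a number of a shift passes 62.5 or a number of a turn 0.188, either way. A call with a gripper value outside its range is refused whole. The fingers move at their own pace and stop on an object; "force" is the grip in N (left out, the last holds). Time passes only in rows, so rows that do not move let the fingers close, or fill a call up. It gives the time, the measured TCP pose, the force, the opening and the grip force at its end, in the units of the state.
- observe(): the state, without advancing time (a new reading comes with each control period).
- imaging.get_image(name): name is "side" or "top"; returns the picture (400x640x3 uint8, blue, green, red); there is no depth.
- imaging.camera_params(name): a dict with "fx", "fy", "cx", "cy" (pixels), "xyz" and "rotation" of the camera in the world. Camera axes: x right, y up, looking along -z (the intrinsics and any distortion apply to the point x, -y, -z); pixel columns grow to the right and rows downward; lengths in m; the calibration is good to about 2 mm. A picture is of the moment at which its call begins. camera_params takes no time and is no camera call.
- order.finish_job(): hands the job in; it is judged then, once.
The state is a dict: "clock": time; "q": joint angles; "qvel": joint speeds; "tau": joint torques, N m; "tcp_pos": TCP position; "tcp_rot": TCP orientation; "force": force on the tool from outside, world axes, zero at the start; "torque": the same for the moment, N m; "gripper_width": finger opening in m; "finger_force": force on a finger pad.
Only numpy, scipy, OpenCV 4.12 (cv2) and the standard library are available. Lean on these libraries where they do the work, as an engineer would, in place of code of your own. Each camera call takes 0.05 s, during which the arm holds its last target. There are 200 camera calls.

## Task

Swing the leak unit's tinted guard wide open by its bar handle (to about a right angle or more, and leave it open), then turn the wing screw underneath clockwise (seen from above) until it seats, and back it off a quarter turn. Finish while still holding the screw there in the gripper, without letting go, and do not disturb the loose housing, spray can and carton beside the unit.

Things in the scene. Friction and masses are not known exactly. Their poses are not given: they have to be found in the camera images.
- unit: Fixed leak unit: aluminium base plate 25 mm thick, x -75 to +135 mm, y -95 to +95 mm. Origin on the bench under the wing screw's axis; z up, x to the unit's back, -x to its front (guard side, towards the robot). At the back (x 80 to 130 mm, y -45 to +65 mm) a manifold block and gauge, up to 93 mm above the bench. Its place and yaw vary.
- guard (a joint): Opening angle of the guard, rad: 0 closed, 1.75 at the open stop; starts 0 to 0.25. Opening swings the free (right) edge towards the robot and left, clockwise from above, about the hinge at the unit's front left corner. Friction 0.08 N m, stays where left. Opened, its shade ends 55 mm from the screw axis at 1.4 rad, 68 mm at 1.57.
- guard_hinge (a point): Point on the guard's vertical hinge axis, 87 mm above the bench; axes as guard_handle. The tinted see-through guard has an L section: upright front panel 140 mm wide, 6 mm thick, its top 112 mm above the bench, and a flat shade 4 mm thick at its top that reaches 105 mm back over the screw.
- guard_handle (a point): Grip point on the guard's vertical steel bow handle, 87 mm above the bench: bar 10 mm thick, from 42 to 102 mm above the bench, 35 mm in front of the panel, 110 mm along the panel from the hinge; a post to the panel at each end. Axes turn with the guard (parallel to the unit's when closed): x inwards through the panel, y along it to the hinge. Pinch it from above along y.
- screw (a joint): Angle by which the wing screw is backed off, rad: 0 seated (hard stop), growing counter-clockwise seen from above, at most 3.1 (stop). Starts 0.7 to 2.2 from seated. A quarter turn off the seat is 1.57. Turns with about 0.05 N m friction, stays where it is left, and does not rise or sink as it turns.
- screw_grip (a point): Grip point on the axis of the steel wing screw, 81 mm above the bench: flat upright wing 42 mm long, 12 mm thick, 58 to 88 mm above the bench, on a round collar 32 mm across (its top 58 mm above the bench). The point turns with the screw: x along the wing, y across its thickness; at joint value 0 parallel to the unit's axes.
- housing: Loose cast aluminium housing 70 x 50 mm with a round neck, 40 mm high overall and a brass spout; bystander to the right of the unit. Origin under its centre.
- spray: Blue spray can 56 mm across, 150 mm high; bystander standing to the right and towards the back of the unit. Origin under its centre.
- carton: Small cardboard carton 60 x 85 x 24 mm; bystander to the left of the unit, towards its back. Origin under its centre.

How it is judged:
By the outcome, as a careful person would: the job done as asked, in the order asked, and still so for the second after the job is handed in, while the arm keeps its last pose, push and grip.
It also fails if it takes over 54 s, if anything falls off the work surface, if the arm or the gripper's body presses on something with over 40 N, if the wrist force passes 120 N, or if a joint passes its speed limit or range.

## Working session

There is one attempt and no reset: what is moved stays moved. The work goes in short steps, Python scripts to look and compute and a tool call to move; the robot and the scene stay as the last step left them, time stands still between calls to the robot, and variables do not carry over. Pictures are saved under pics/ and viewed, at most 10 in all, crops included, and the job is handed in when it is done.

Besides the shell and the picture viewer there is one more tool, called as name(argument=value, ...), one argument or row to a line, values as JSON. apply_moves: Moves the arm, as the interface text tells. Its arguments: {"type":"object","properties":{"delta_pos":{"type":"array","items":{"type":"array","items":{"type":"number"}}},"rotation":{"type":"array","items":{"type":"array","items":{"type":"number"}}},"grip":{"type":"array","items":{"type":"number"}},"force":{"type":"number"}},"required":["delta_pos","rotation","grip"]}

```bash
mkdir -p pics; ls; python3 - <<'E'
from workcell import observe, imaging, order
import cv2
s=observe();print(s)
for n in("top","side"):
    cv2.imwrite(f"pics/{n}0.png",imaging.get_image(n));print(n,imaging.camera_params(n))
E
```

```text
pics
{'clock': 0.0, 'q': array([ 6.11811791e+01,  1.24753561e+01,  9.25297422e+01,  1.30304753e-03,
        7.51324253e+01, -6.42940675e+00]), 'qvel': array([ 0.00609849,  0.00118512, -0.02104966,  0.07171693,  0.0251306 ,
        0.00370537]), 'tau': array([ 1.71175870e-04, -3.96841156e+01, -3.03857017e+01, -2.25403039e-05,
        9.32794501e-03,  1.22480722e-05]), 'tcp_pos': array([0.23766033, 0.57719532, 0.2439719 ]), 'tcp_rot': array([-1.79863482e+02, -1.66504459e-02,  1.57610230e+02]), 'force': array([ 0.82266862, -0.12215218, -0.10235716]), 'torque': array([-0.00566086,  0.02294602, -0.01332393]), 'finger_force': 0.0, 'gripper_width': 0.08507067689802388}
top {'fx': 437.290441783702, 'fy': 437.290441783702, 'cx': 318.3655619114032, 'cy': 195.1007734823975, 'xyz': array([0.53892029, 0.03770838, 0.9622867 ]), 'rotation': array([  6.19295665,  -1.5805047 , -88.4190797 ])}
side {'fx': 463.5954156238487, 'fy': 463.5954156238487, 'cx': 323.82226570685896, 'cy': 193.4016323642857, 'xyz': array([0.2789547 , 0.56750981, 0.67256926]), 'rotation': array([  46.30705468,   -0.32776828, -146.30453744])}
```

View pics/top0.png

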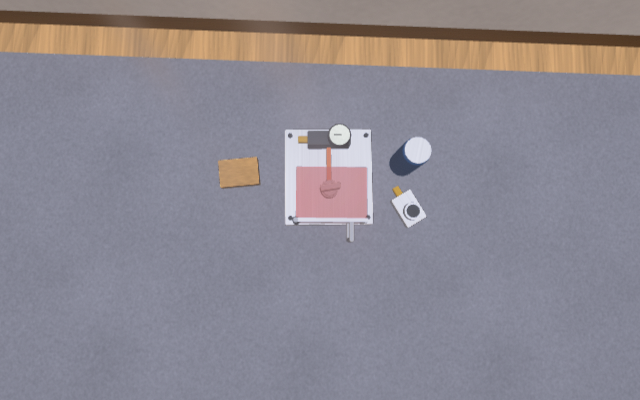

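View pics/side0.png

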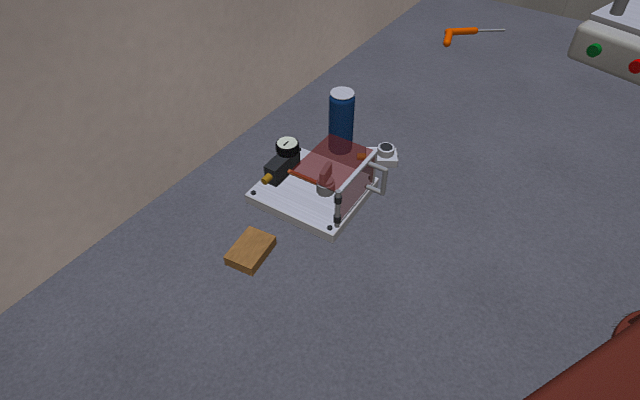

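The top view shows the unit at about (328,177), with the handle at (350,231), the wing at (330,187) under the tinted shade, and the hinge at (295,220). The carton is at (239,172), the can at (415,155) and the housing at (409,209). The side view shows the handle at (381,178), the hinge at (337,208) and the wing at (326,177). I'll enlarge both.

```bash
cat > h.py <<'E'
import numpy as np, cv2
from workcell import observe, imaging
from scipy.spatial.transform import Rotation as R
def cam(n):
    p=imaging.camera_params(n); return p,R.from_euler('xyz',p['rotation'],degrees=True).as_matrix(),np.array(p['xyz'])
def ray(n,u,v):
    p,M,c=cam(n); d=M@np.array([(u-p['cx'])/p['fx'],-(v-p['cy'])/p['fy'],-1.]); return c,d/np.linalg.norm(d)
def plane(n,u,v,z):
    c,d=ray(n,u,v); return c+d*(z-c[2])/d[2]
def proj(n,X):
    p,M,c=cam(n); q=M.T@(np.array(X)-c); return np.array([p['cx']+p['fx']*q[0]/-q[2],p['cy']+p['fy']*q[1]/q[2]])
def tri(a,b):
    c1,d1=ray('top',*a);c2,d2=ray('side',*b)
    t=np.linalg.lstsq(np.c_[d1,-d2],c2-c1,rcond=None)[0]
    x,y=c1+d1*t[0],c2+d2*t[1]; return (x+y)/2,np.linalg.norm(x-y)
def crop2(t,s,bt,bs,k,out):
    f=lambda i,b:cv2.resize(i[b[1]:b[3],b[0]:b[2]],None,fx=k,fy=k,interpolation=cv2.INTER_CUBIC)
    A,B=f(t,bt),f(s,bs);h=max(A.shape[0],B.shape[0])
    pad=lambda I:cv2.copyMakeBorder(I,0,h-I.shape[0],0,0,0)
    cv2.imwrite(out,np.hstack([pad(A),pad(B)]))
E
python3 - <<'E'
from h import *
t=cv2.imread('pics/top0.png');s=cv2.imread('pics/side0.png')
crop2(t,s,(282,124,378,244),(310,125,406,245),4,'pics/c0.png')
E
```

```text
(no output)
```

View pics/c0.png

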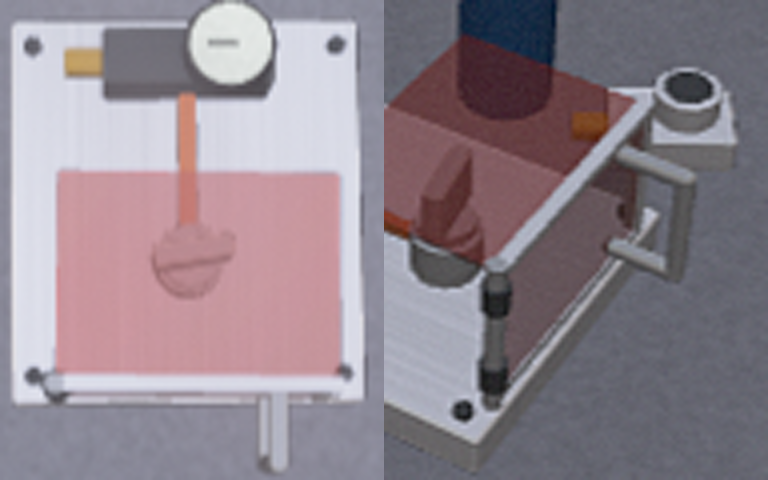

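The enlarged crops show these points:
- **Plate corners (top crop):** (12,23), (355,23), (363,402) and (12,402).
- **Handle bar:** top end at crop (278,466) in the top view, and from (683,183) to (676,272) in the side view.
- **Wing:** from (160,267) to (235,242) in the top view. The guard is almost closed.

```bash
python3 - <<'E'
from h import *
T=lambda x,y:(282+(x+.5)/4-.5,124+(y+.5)/4-.5)
S=lambda x,y:(310+(x-384+.5)/4-.5,125+(y+.5)/4-.5)
np.set_printoptions(precision=4,suppress=True)
P=[plane('top',*T(*c),.025)[:2] for c in((12,23),(355,23),(363,402),(12,402))];print('plate',P)
P=np.array(P)
for a,b in((0,1),(1,2),(2,3),(3,0)): d=P[b]-P[a];print(np.linalg.norm(d),np.degrees(np.arctan2(d[1],d[0])))
for n,a,b in(('handle top',(279,466),(684,183)),('handle bot',(264,465),(676,274)),('hinge top',(54,383),(497,267)),('wing L',(161,266),(427,192)),('wing R',(235,243),(464,150)),('shade BL',(57,171),None),('shade BR',(338,171),None),('panel R',(342,385),(644,100))):
    if b: print(n,tri(T(*a),S(*b)))
    else: print(n,plane('top',*T(*a),.112))
# wing mask under tint: collar
E
```

```text
plate [array([0.7837, 0.0925]), array([ 0.7902, -0.0957]), array([ 0.5822, -0.1031]), array([0.5768, 0.085 ])]
0.18831168171518672 -88.00330298720331
0.2081731524002696 -177.96977333164537
0.18821915245871157 91.6470341825476
0.20702458075696067 2.0569909772692903
handle top (array([ 0.5473, -0.0503,  0.0999]), np.float64(0.00270752795833723))
handle bot (array([ 0.5467, -0.049 ,  0.0421]), np.float64(0.0005295315602924814))
hinge top (array([0.5832, 0.0607, 0.1135]), np.float64(0.00044046291594531935))
wing L (array([0.6484, 0.0116, 0.089 ]), np.float64(0.008633417655230591))
wing R (array([ 0.6582, -0.0279,  0.0839]), np.float64(6.38906869847626e-06))
shade BL [0.6873 0.0626 0.112 ]
shade BR [ 0.6918 -0.076   0.112 ]
panel R (array([ 0.5868, -0.0791,  0.1133]), np.float64(0.0016666407179146995))
```

apply_moves(
  delta_pos=[
    [20.6,-41.8,-4],
    [20.6,-41.8,-4],
    [20.6,-41.8,-4],
    [20.6,-41.8,-4],
    [20.6,-41.8,-4],
  ],
  rotation=[
    [0,0,0.0284],
    [0,0,0.0284],
    [0,0,0.0284],
    [0,0,0.0284],
    [0,0,0.0284],
  ],
  grip=[40,40,40,40,40],
  force=40,
)

```text
clock: 0.72
tcp_pos: [0.3412, 0.3673, 0.2247]
tcp_rot: [-180.0, -0.0, 165.8]
force: [-0.1, 0.5, 0.5]
gripper_width: 0.04
finger_force: 0.0
```

apply_moves(
  delta_pos=[
    [20.6,-41.8,-4],
    [20.6,-41.8,-4],
    [20.6,-41.8,-4],
    [20.6,-41.8,-4],
    [20.6,-41.8,-4],
  ],
  rotation=[
    [0,0,0.0284],
    [0,0,0.0284],
    [0,0,0.0284],
    [0,0,0.0284],
    [0,0,0.0284],
  ],
  grip=[40,40,40,40,40],
)

```text
clock: 1.35
tcp_pos: [0.4442, 0.1584, 0.2048]
tcp_rot: [-180.0, -0.0, 173.9]
force: [0.6, -0.2, 1.5]
gripper_width: 0.0401
finger_force: 0.0
```

apply_moves(
  delta_pos=[
    [20.6,-41.8,-4],
    [20.6,-41.8,-4],
    [20.6,-41.8,-4],
    [20.6,-41.8,-4],
    [20.6,-41.8,-4],
  ],
  rotation=[
    [0,0,0.0284],
    [0,0,0.0284],
    [0,0,0.0284],
    [0,0,0.0284],
    [0,0,0.0284],
  ],
  grip=[40,40,40,40,40],
)

```text
clock: 1.98
tcp_pos: [0.5472, -0.0505, 0.1847]
tcp_rot: [180.0, -0.0, -177.9]
force: [0.4, 0.3, -0.5]
gripper_width: 0.0399
finger_force: 0.0
```

apply_moves(
  delta_pos=[
    [0,0,-25],
    [0,0,-25],
    [0,0,-25],
    [0,0,-15],
    [0,0,-12.5],
  ],
  rotation=[
    [0,0,0],
    [0,0,0],
    [0,0,0],
    [0,0,0],
    [0,0,0],
  ],
  grip=[40,40,40,40,40],
)

```text
clock: 2.6
tcp_pos: [0.5469, -0.049, 0.082]
tcp_rot: [180.0, -0.0, -178.0]
force: [-0.3, 0.1, -1.0]
gripper_width: 0.04
finger_force: 0.0
```

```bash
python3 - <<'E'
from h import *
t=imaging.get_image('top');s=imaging.get_image('side')
crop2(t,s,(282,124,378,244),(310,125,406,245),4,'pics/c1.png')
print(observe()['force'],observe()['tcp_pos'])
E
```

```text
[-0.22062103 -0.43996425 -0.399188  ] [ 0.5460354  -0.04881687  0.08141279]
```

View pics/c1.png

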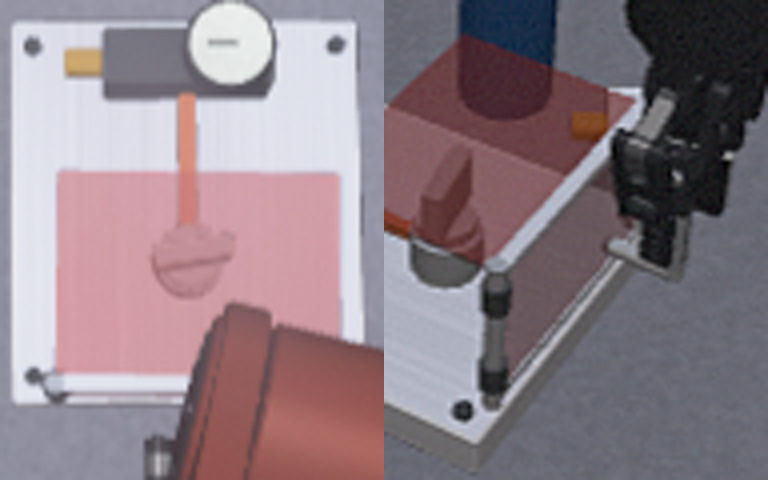

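The side view shows the fingers straddling the bar, at crop (665,215), and nothing is touching. Closing now.

apply_moves(
  delta_pos=[
    [0,0,0],
    [0,0,0],
    [0,0,0],
    [0,0,0],
    [0,0,0],
  ],
  rotation=[
    [0,0,0],
    [0,0,0],
    [0,0,0],
    [0,0,0],
    [0,0,0],
  ],
  grip=[0,0,0,0,0],
  force=40,
)

```text
clock: 3.32
tcp_pos: [0.548, -0.0496, 0.0839]
tcp_rot: [-179.9, 0.1, -178.0]
force: [-0.5, -2.5, 5.7]
gripper_width: 0.009
finger_force: 39.3
```

```bash
python3 - <<'E'
import numpy as np
# guard arc: per-row deltas, hinge H, start at handle P
H=np.array([.5832,.0607]);P=np.array([.5470,-.0495]);print(np.hypot(*(P-H)))
n=20;tot=np.radians(95);w=np.r_[np.linspace(.3,1,4),np.ones(12),np.linspace(1,.3,4)];a=np.r_[0,np.cumsum(w)/w.sum()]*tot
Q=[]
for t in a:
    c,s=np.cos(t),-np.sin(t);Q.append(H+np.array([[c,-s],[s,c]])@(P-H))
Q=np.array(Q)*1000;D=np.diff(Q,axis=0);da=-np.diff(a)
for k in range(0,n,5):print([[round(x,1),round(y,1),0] for x,y in D[k:k+5]],[round(z,3) for z in da[k:k+5]], Q[k+5].round(1))
E
```

```text
0.11599344809082968
[[np.float64(-3.2), np.float64(1.1), 0], [np.float64(-5.6), np.float64(2.2), 0], [np.float64(-7.8), np.float64(3.6), 0], [np.float64(-9.7), np.float64(5.6), 0], [np.float64(-9.1), np.float64(6.5), 0]] [np.float64(-0.029), np.float64(-0.051), np.float64(-0.074), np.float64(-0.096), np.float64(-0.096)] [511.7 -30.6]
[[np.float64(-8.5), np.float64(7.3), 0], [np.float64(-7.7), np.float64(8.1), 0], [np.float64(-6.9), np.float64(8.8), 0], [np.float64(-6.0), np.float64(9.4), 0], [np.float64(-5.1), np.float64(10.0), 0]] [np.float64(-0.096), np.float64(-0.096), np.float64(-0.096), np.float64(-0.096), np.float64(-0.096)] [477.5  12.9]
[[np.float64(-4.1), np.float64(10.4), 0], [np.float64(-3.1), np.float64(10.7), 0], [np.float64(-2.0), np.float64(11.0), 0], [np.float64(-1.0), np.float64(11.1), 0], [np.float64(0.1), np.float64(11.2), 0]] [np.float64(-0.096), np.float64(-0.096), np.float64(-0.096), np.float64(-0.096), np.float64(-0.096)] [467.4  67.4]
[[np.float64(1.2), np.float64(11.1), 0], [np.float64(2.2), np.float64(10.9), 0], [np.float64(2.4), np.float64(8.2), 0], [np.float64(2.0), np.float64(5.6), 0], [np.float64(1.3), np.float64(3.1), 0]] [np.float64(-0.096), np.float64(-0.096), np.float64(-0.074), np.float64(-0.051), np.float64(-0.029)] [476.6 106.4]
```

apply_moves(
  delta_pos=[
    [-3.2,1.1,0],
    [-5.6,2.2,0],
    [-7.8,3.6,0],
    [-9.7,5.6,0],
    [-9.1,6.5,0],
  ],
  rotation=[
    [0,0,-0.029],
    [0,0,-0.051],
    [0,0,-0.074],
    [0,0,-0.096],
    [0,0,-0.096],
  ],
  grip=[0,0,0,0,0],
)

```text
clock: 3.95
tcp_pos: [0.5123, -0.0308, 0.0839]
tcp_rot: [-179.9, 0.1, 162.0]
force: [-0.2, -3.1, 5.9]
gripper_width: 0.0089
finger_force: 39.7
```

Low forces; continuing.

apply_moves(
  delta_pos=[
    [-8.5,7.3,0],
    [-7.7,8.1,0],
    [-6.9,8.8,0],
    [-6.0,9.4,0],
    [-5.1,10.0,0],
  ],
  rotation=[
    [0,0,-0.096],
    [0,0,-0.096],
    [0,0,-0.096],
    [0,0,-0.096],
    [0,0,-0.096],
  ],
  grip=[0,0,0,0,0],
)

```text
clock: 4.58
tcp_pos: [0.4775, 0.0132, 0.0839]
tcp_rot: [-180.0, 0.1, 134.5]
force: [-1.3, -3.0, 8.0]
gripper_width: 0.0093
finger_force: 40.0
```

apply_moves(
  delta_pos=[
    [-4.1,10.4,0],
    [-3.1,10.7,0],
    [-2.0,11.0,0],
    [-1.0,11.1,0],
    [0.1,11.2,0],
  ],
  rotation=[
    [0,0,-0.096],
    [0,0,-0.096],
    [0,0,-0.096],
    [0,0,-0.096],
    [0,0,-0.096],
  ],
  grip=[0,0,0,0,0],
)

```text
clock: 5.2
tcp_pos: [0.4674, 0.0681, 0.0838]
tcp_rot: [180.0, 0.0, 106.9]
force: [-1.7, -2.7, 7.9]
gripper_width: 0.0091
finger_force: 40.2
```

apply_moves(
  delta_pos=[
    [1.2,11.1,0],
    [2.2,10.9,0],
    [2.4,8.2,0],
    [2.0,5.6,0],
    [1.3,3.1,0],
  ],
  rotation=[
    [0,0,-0.096],
    [0,0,-0.096],
    [0,0,-0.074],
    [0,0,-0.051],
    [0,0,-0.029],
  ],
  grip=[0,0,0,0,0],
)

```text
clock: 5.82
tcp_pos: [0.4767, 0.1073, 0.0839]
tcp_rot: [180.0, -0.0, 87.3]
force: [-2.5, -1.9, 9.1]
gripper_width: 0.0088
finger_force: 40.4
```

apply_moves(
  delta_pos=[
    [0,0,0],
    [0,0,0],
    [0,0,0],
    [0,0,10],
    [0,0,25],
  ],
  rotation=[
    [0,0,0],
    [0,0,0],
    [0,0,0],
    [0,0,0],
    [0,0,0],
  ],
  grip=[36,36,36,36,36],
)

```text
clock: 6.45
tcp_pos: [0.4751, 0.1067, 0.1172]
tcp_rot: [-179.8, 0.0, 87.4]
force: [0.0, -0.2, 0.3]
gripper_width: 0.0361
finger_force: 0.0
```

apply_moves(
  delta_pos=[
    [0,0,30],
    [0,0,30],
    [0,0,15],
    [0,0,0],
    [0,0,0],
  ],
  rotation=[
    [0,0,0.04],
    [0,0,0.05],
    [0,0,0.05],
    [0,0,0.05],
    [0,0,0.05],
  ],
  grip=[36,36,36,36,36],
)

```text
clock: 7.08
tcp_pos: [0.4768, 0.1068, 0.194]
tcp_rot: [179.9, 0.0, 101.2]
force: [-0.2, -0.7, 0.2]
gripper_width: 0.0359
finger_force: 0.0
```

```bash
python3 - <<'E'
from h import *
t=imaging.get_image('top');s=imaging.get_image('side')
cv2.imwrite('pics/t2.png',t);cv2.imwrite('pics/s2.png',s)
crop2(t,s,(254,124,374,274),(280,125,380,275),4-.5,'pics/c2.png')
E
```

```text
(no output)
```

View pics/c2.png

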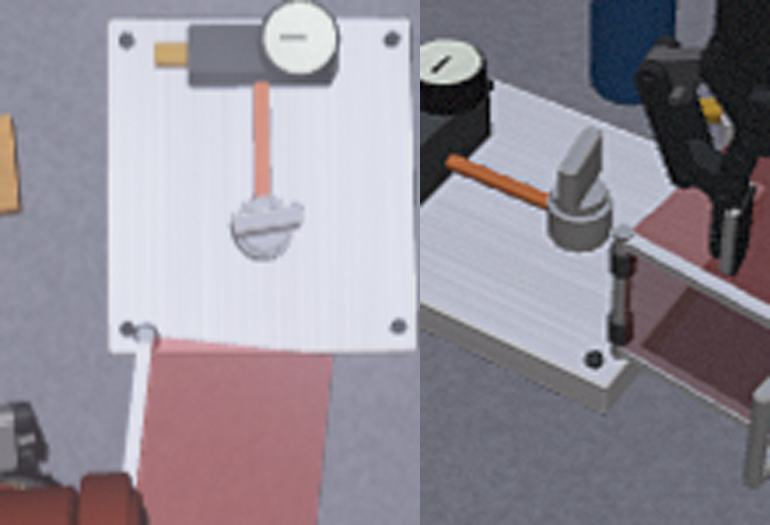

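The guard now stands about 95° open: its panel runs down from the hinge at crop (147,333). The wing is clear, from (234,230) to (303,212). I'll zoom in for its exact angle.

```bash
python3 - <<'E'
from h import *
t=cv2.imread('pics/t2.png');s=cv2.imread('pics/s2.png')
crop2(t,s,(315,175,345,203),(432-105,155-5,462-105,200-0),13,'pics/c3.png')
E
python3 - <<'E'
E
python3 - <<'E'
from h import *
t=cv2.imread('pics/t2.png');s=cv2.imread('pics/s2.png')
crop2(t,s,(315,175,345,203),(312,155,342,203),12,'pics/c3.png')
E
```

```text
(no output)
```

View pics/c3.png

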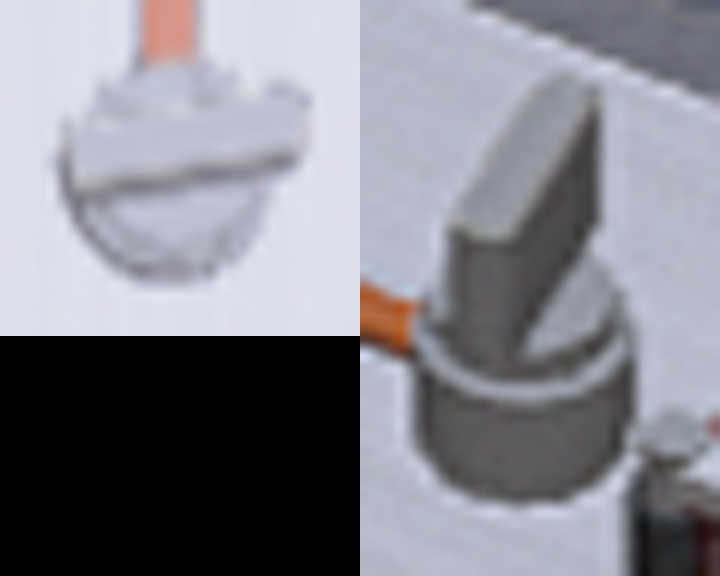

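Wing top face in the zoomed crop: in the top view its lower edge runs (78,190)–(300,155) and its upper edge (75,130)–(305,90). In the side view its corners are (452,228), (503,238), (600,90) and (560,70).

```bash
python3 - <<'E'
from h import *
np.set_printoptions(precision=4,suppress=True)
T=lambda x,y:(315+(x+.5)/12-.5,175+(y+.5)/12-.5)
S=lambda x,y:(312+(x-360+.5)/12-.5,155+(y+.5)/12-.5)
print('centre',tri(T(189,141),S(529,157)))
ang=lambda a,b:np.degrees(np.arctan2(*(a-b)[1::-1]))
for n,f,L in(('top',T,[((78,190),(300,155)),((75,130),(305,90))]),('side',S,[((503,238),(600,90)),((452,228),(560,72))])):
    for a,b in L:
        A,B=plane(n,*f(*a),.088),plane(n,*f(*b),.088);print(n,A,B,ang(A,B),np.linalg.norm(A-B))
E
```

```text
centre (array([ 0.6536, -0.0073,  0.0864]), np.float64(0.0006818981873621733))
top [0.6442 0.0111 0.088 ] [ 0.6513 -0.0261  0.088 ] 100.78066525621858 0.03785118941835931
top [0.6543 0.0119 0.088 ] [ 0.6623 -0.0267  0.088 ] 101.72161432216433 0.039378625920483724
side [0.6453 0.0133 0.088 ] [ 0.6525 -0.0261  0.088 ] 100.35415909682841 0.04003276502205764
side [0.6534 0.0158 0.088 ] [ 0.6605 -0.0263  0.088 ] 99.55092375978214 0.04269935314211677
```

apply_moves(
  delta_pos=[
    [35.3,-22.8,0],
    [35.3,-22.8,0],
    [35.3,-22.8,0],
    [35.3,-22.8,0],
    [35.3,-22.8,0],
  ],
  rotation=[
    [0,0,-0.012],
    [0,0,0],
    [0,0,0],
    [0,0,0],
    [0,0,0],
  ],
  grip=[36,36,36,36,36],
)

```text
clock: 7.8
tcp_pos: [0.6541, -0.008, 0.1929]
tcp_rot: [180.0, -0.0, 100.4]
force: [-0.5, -0.0, -0.1]
gripper_width: 0.0355
finger_force: 0.0
```

apply_moves(
  delta_pos=[
    [0,0,-30],
    [0,0,-30],
    [0,0,-25],
    [0,0,-20],
    [0,0,-11.5],
  ],
  rotation=[
    [0,0,0],
    [0,0,0],
    [0,0,0],
    [0,0,0],
    [0,0,0],
  ],
  grip=[36,36,36,36,36],
)

```text
clock: 8.43
tcp_pos: [0.6524, -0.0072, 0.075]
tcp_rot: [-179.9, -0.0, 100.4]
force: [-0.8, -0.4, -0.5]
gripper_width: 0.0362
finger_force: 0.0
```

apply_moves(
  delta_pos=[
    [0,0,0],
    [0,0,0],
    [0,0,0],
    [0,0,0],
    [0,0,0],
  ],
  rotation=[
    [0,0,0],
    [0,0,0],
    [0,0,0],
    [0,0,0],
    [0,0,0],
  ],
  grip=[0,0,0,0,0],
  force=50,
)

```text
clock: 9.05
tcp_pos: [0.6541, -0.007, 0.0766]
tcp_rot: [179.8, 0.0, 100.4]
force: [5.7, 1.4, -8.0]
gripper_width: 0.0111
finger_force: 52.7
```

```bash
python3 -c "
from workcell import observe
s=observe()
for k in('q','tcp_pos','tcp_rot','force','torque','gripper_width','finger_force'):print(k,s[k])"
```

```text
q [-6.77216014e+00  2.60800956e+01  9.43666904e+01  3.84734117e-02
  5.93880606e+01 -1.72086907e+01]
tcp_pos [ 0.65406441 -0.00700926  0.07658355]
tcp_rot [1.79832432e+02 1.71762604e-02 1.00416962e+02]
force [ 5.68507645  1.37000965 -7.96057893]
torque [ 0.19701444 -0.73417144 -0.07509185]
gripper_width 0.01112880044831086
finger_force 52.72428810596466
```

apply_moves(
  delta_pos=[
    [0,0,0],
    [0,0,0],
    [0,0,0],
    [0,0,0],
    [0,0,0],
  ],
  rotation=[
    [0,0,-0.08],
    [0,0,-0.14],
    [0,0,-0.14],
    [0,0,-0.14],
    [0,0,-0.14],
  ],
  grip=[0,0,0,0,0],
)

```text
clock: 9.68
tcp_pos: [0.6536, -0.0069, 0.0766]
tcp_rot: [179.9, -0.1, 63.5]
force: [3.2, 1.4, -6.8]
gripper_width: 0.0111
finger_force: 52.9
```

apply_moves(
  delta_pos=[
    [0,0,0],
    [0,0,0],
    [0,0,0],
    [0,0,0],
    [0,0,0],
  ],
  rotation=[
    [0,0,-0.14],
    [0,0,-0.14],
    [0,0,-0.14],
    [0,0,-0.14],
    [0,0,-0.1],
  ],
  grip=[0,0,0,0,0],
)

```text
clock: 10.3
tcp_pos: [0.6534, -0.0065, 0.0766]
tcp_rot: [-180.0, -0.1, 25.7]
force: [4.1, 2.2, -5.1]
gripper_width: 0.0107
finger_force: 53.0
```

```bash
cat >st.py <<'E'
from workcell import observe
s=observe()
for k in('q','tcp_pos','tcp_rot','force','torque','gripper_width','finger_force'):print(k,s[k])
E
python3 st.py
```

```text
q [-6.75477418e+00  2.60604245e+01  9.43939306e+01  8.15763688e-02
  5.94805910e+01  5.74621270e+01]
tcp_pos [ 0.65340155 -0.00654229  0.07659187]
tcp_rot [-1.79975692e+02 -9.26443072e-02  2.57416922e+01]
force [ 4.09351737  2.20869933 -5.08803217]
torque [ 0.36571406 -0.4907909   0.07923661]
gripper_width 0.010737024702652871
finger_force 52.957250475883484
```

apply_moves(
  delta_pos=[
    [0,0,0],
    [0,0,0],
    [0,0,0],
    [0,0,0],
    [0,0,0],
  ],
  rotation=[
    [0,0,-0.08],
    [0,0,-0.08],
    [0,0,-0.08],
    [0,0,-0.05],
    [0,0,-0.03],
  ],
  grip=[0,0,0,0,0],
)

```text
clock: 10.92
tcp_pos: [0.6534, -0.0064, 0.0766]
tcp_rot: [-179.9, -0.1, 7.5]
force: [3.0, 3.6, -5.4]
gripper_width: 0.0108
finger_force: 53.0
```

```bash
python3 st.py
```

```text
q [-6.74653682 26.05869185 94.39300444  0.10336061 59.48964556 75.65951513]
tcp_pos [ 0.65338475 -0.0063504   0.07661888]
tcp_rot [-1.79928192e+02 -7.88601734e-02  7.54146864e+00]
force [ 3.00796509  3.58527912 -5.38166716]
torque [ 0.65936136 -0.53137201  0.06094421]
gripper_width 0.010763887894180884
finger_force 52.96167969703674
```

apply_moves(
  delta_pos=[
    [0,0,0],
    [0,0,0],
    [0,0,0],
    [0,0,0],
    [0,0,0],
  ],
  rotation=[
    [0,0,-0.02],
    [0,0,-0.02],
    [0,0,-0.02],
    [0,0,-0.02],
    [0,0,0],
  ],
  grip=[0,0,0,0,0],
)

```text
clock: 11.55
tcp_pos: [0.6534, -0.0063, 0.0766]
tcp_rot: [-179.9, -0.1, 3.0]
force: [3.2, 4.1, -5.9]
gripper_width: 0.0116
finger_force: 53.0
```

```bash
python3 st.py
```

```text
q [-6.74358318 26.0639593  94.39099373  0.11525154 59.49702399 80.20875976]
tcp_pos [ 0.65335601 -0.00626094  0.076575  ]
tcp_rot [-1.79910255e+02 -6.41688476e-02  2.98914867e+00]
force [ 3.20356293  4.05820713 -5.92894799]
torque [ 0.69542818 -0.53995365 -0.06242213]
gripper_width 0.011575607393886318
finger_force 53.026814460754395
```

apply_moves(
  delta_pos=[
    [0,0,0],
    [0,0,0],
    [0,0,0],
    [0,0,0],
    [0,0,0],
  ],
  rotation=[
    [0,0,-0.012],
    [0,0,-0.012],
    [0,0,-0.012],
    [0,0,0],
    [0,0,0],
  ],
  grip=[0,0,0,0,0],
)

```text
clock: 12.18
tcp_pos: [0.6534, -0.0063, 0.0766]
tcp_rot: [-180.0, -0.1, 1.1]
force: [3.7, 3.4, -5.8]
gripper_width: 0.011
finger_force: 54.0
```

```bash
python3 st.py
```

```text
q [-6.72078675e+00  2.60646030e+01  9.43898681e+01  5.12746551e-02
  5.94879965e+01  8.21193831e+01]
tcp_pos [ 0.65338078 -0.00628506  0.07657623]
tcp_rot [-1.79964104e+02 -6.30394366e-02  1.13379950e+00]
force [ 3.66726704  3.36643457 -5.79774621]
torque [ 0.72872921 -0.60854411  0.73815321]
gripper_width 0.011049725666016216
finger_force 54.04357373714447
```

apply_moves(
  delta_pos=[
    [0,0,0],
    [0,0,0],
    [0,0,0],
    [0,0,0],
    [0,0,0],
  ],
  rotation=[
    [0,0,-0.01],
    [0,0,-0.01],
    [0,0,0],
    [0,0,0],
    [0,0,0],
  ],
  grip=[0,0,0,0,0],
)

```text
clock: 12.8
tcp_pos: [0.6534, -0.0063, 0.0766]
tcp_rot: [-180.0, -0.1, 0.1]
force: [3.4, 3.5, -5.2]
gripper_width: 0.0107
finger_force: 59.8
```

```bash
python3 st.py
```

```text
q [-6.70681946e+00  2.60589952e+01  9.43902272e+01  1.30509531e-02
  5.94856023e+01  8.31848901e+01]
tcp_pos [ 0.65339207 -0.00629504  0.07663692]
tcp_rot [-1.79996563e+02 -6.60492430e-02  1.01668151e-01]
force [ 3.38924961  3.53956499 -5.24240965]
torque [ 0.76984665 -0.68731781  1.1910808 ]
gripper_width 0.01074228935548662
finger_force 59.83414113521576
```

Torque rises to 1.2 N m while the yaw barely changes, so the screw is seated, with contact at a tool yaw of about 2.5°. Backing off to about 92.5°.

apply_moves(
  delta_pos=[
    [0,0,0],
    [0,0,0],
    [0,0,0],
    [0,0,0],
    [0,0,0],
  ],
  rotation=[
    [0,0,0.06],
    [0,0,0.12],
    [0,0,0.14],
    [0,0,0.14],
    [0,0,0.14],
  ],
  grip=[0,0,0,0,0],
)

```text
clock: 13.42
tcp_pos: [0.6534, -0.0067, 0.0766]
tcp_rot: [-180.0, -0.1, 34.4]
force: [4.5, 3.0, -5.6]
gripper_width: 0.0111
finger_force: 53.0
```

apply_moves(
  delta_pos=[
    [0,0,0],
    [0,0,0],
    [0,0,0],
    [0,0,0],
    [0,0,0],
  ],
  rotation=[
    [0,0,0.14],
    [0,0,0.14],
    [0,0,0.14],
    [0,0,0.14],
    [0,0,0.14],
  ],
  grip=[0,0,0,0,0],
)

```text
clock: 14.05
tcp_pos: [0.6538, -0.007, 0.0766]
tcp_rot: [179.9, -0.1, 74.5]
force: [5.1, 2.5, -6.2]
gripper_width: 0.0112
finger_force: 52.9
```

apply_moves(
  delta_pos=[
    [0,0,0],
    [0,0,0],
    [0,0,0],
    [0,0,0],
    [0,0,0],
  ],
  rotation=[
    [0,0,0.13],
    [0,0,0.1],
    [0,0,0.06],
    [0,0,0],
    [0,0,0],
  ],
  grip=[0,0,0,0,0],
)

```text
clock: 14.68
tcp_pos: [0.6539, -0.007, 0.0766]
tcp_rot: [179.9, -0.0, 90.9]
force: [6.3, 2.6, -7.5]
gripper_width: 0.0111
finger_force: 52.8
```

```bash
python3 st.py
```

```text
q [-6.77246360e+00  2.60803453e+01  9.43650726e+01  3.04490763e-02
  5.94134804e+01 -7.70505234e+00]
tcp_pos [ 0.65394886 -0.00703423  0.07659307]
tcp_rot [ 1.79856656e+02 -7.09600060e-03  9.09171362e+01]
force [ 6.29769135  2.57628292 -7.48433608]
torque [ 0.3549822  -0.7584466   0.05302591]
gripper_width 0.011078575282106002
finger_force 52.82575249671936
```

apply_moves(
  delta_pos=[
    [0,0,0],
    [0,0,0],
    [0,0,0],
    [0,0,0],
    [0,0,0],
  ],
  rotation=[
    [0,0,0.012],
    [0,0,0.012],
    [0,0,0],
    [0,0,0],
    [0,0,0],
  ],
  grip=[0,0,0,0,0],
)

```text
clock: 15.3
tcp_pos: [0.654, -0.0071, 0.0766]
tcp_rot: [179.9, -0.0, 92.3]
force: [4.4, 2.3, -7.3]
gripper_width: 0.0108
finger_force: 52.8
```

```bash
python3 st.py; python3 - <<'E'
from h import *
t=imaging.get_image('top');s=imaging.get_image('side')
crop2(t,s,(230,124,430,264),(230,75,430,275),2,'pics/c4.png')
E
```

```text
q [-6.77444926e+00  2.60825766e+01  9.43633359e+01  3.07309059e-02
  5.94111216e+01 -9.07302777e+00]
tcp_pos [ 0.65397106 -0.00705833  0.07658143]
tcp_rot [ 1.79854649e+02 -3.61771820e-03  9.22829779e+01]
force [ 4.39802142  2.31058092 -7.30599314]
torque [ 0.4169421  -0.73826363  0.01919625]
gripper_width 0.010835514839817671
finger_force 52.81896471977234
```

View pics/c4.png

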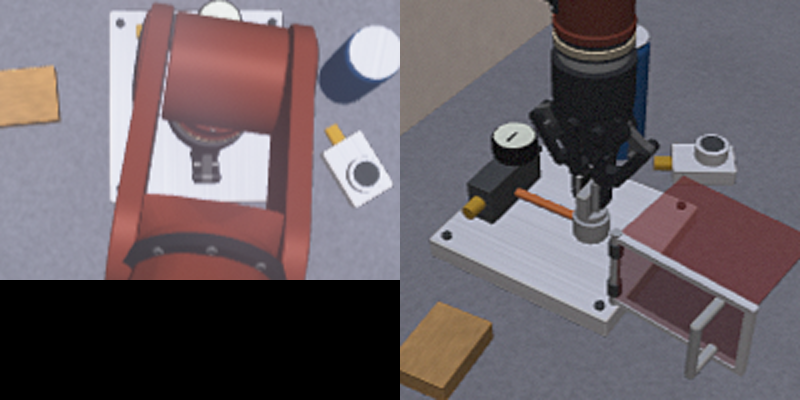

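The last picture shows the screw held in the jaws at (590,205), the guard wide open, and the carton, can and housing where they were. Handing in.

```bash
python3 -c "
from workcell import order
print(order.finish_job())"
```

```text
the job is handed in; nothing more can be done
None
```

I handed the job in at about 15 s: the guard is open about 95°, the screw was seated and backed off about 90°, and the gripper still holds it; the housing, can and carton look undisturbed in the last picture.

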